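# Grease the flour mill's bearing

## Robot

A 7-joint arm with a two-finger parallel gripper is mounted at the origin on the work surface. World frame = base frame: x ahead of the robot, y to its left, z up, the work surface at z = 0. Lengths are in mm, angles in rad, forces in N, time in s.
With the tool pointing down it reaches from about 350 to 900 mm from the base axis. Payload 7.2 kg.
Tool frame: the origin (TCP) lies between the finger pads; the fingertips stand 14 mm ahead of it and the grasp point (between the pads) lies 5 mm behind it; z points along the fingers, y is the line along which they close (so a half turn about z gives the same grasp; the last joint's range is limited). The gripper opens to 88 mm and grips with 3 to 60 N. Pads are 20 mm wide; open, the fingers measure 115 mm over their backs; the gripper's body (75 mm by 178 mm) begins 61 mm behind the grasp point.
Start: joints at [1.228, 0.411, -0.013, 1.596, 0.006, 1.134, -0.082], TCP at [169.584, -601.556, 236.653] pointing down, gripper open.
Joint ranges: [-2.95, 2.95], [-0.29, 1.99], [-1.47, 1.44], [0.14, 2.54], [-1.03, 4.17], [0.13, 1.85], [-2.86, 2.86]. Speed limits (rad/s): [2.39, 2.39, 3.01, 3.01, 3.14, 3.14, 3.14].

## Interface

Orientations are given as a rotation vector (axis times angle).
In Python, from station import observe, cams, hand_in gives the robot as it stands.
- The arm moves only by the shell command python3 -m inch 'ROWS' [FORCE]. ROWS is JSON, a list of rows, each an object of numbers: "wx", "wy", "wz": the turn, a rotation vector about the tool's x, y, z in rad; "dx", "dy", "dz": the shift along the tool's x, y, z in mm; "jaw": the opening, from 0 (shut) to 1 (fully open). A call has exactly 8 rows; each row shifts and turns the commanded pose from where the row before left it, along the tool's axes as they then stand; what a row does not reach is not made up. A row lasts 1/12 s, in which the tool goes at most 41.7 mm and 7.16 degrees, less where a joint would pass 70% of its speed; a pose out of reach is approached as far as the arm can. A call with a gripper value outside its range is refused whole. The fingers move at their own pace and stop on an object; FORCE is the grip in N (left out, the last holds). Time passes only in rows, so rows that do not move let the fingers close, or fill a call up. It gives the time, the measured TCP pose, the force, the opening and the grip force at its end, in the units of the state.
- observe(): the state, without advancing time (a new reading comes with each control period).
- cams.capture(name): name is "side" or "top" or "wrist"; returns the picture (480x640x3 uint8, red, green, blue); there is no depth.
- cams.get_calibration(name): a dict with "intrinsics" (3x3 intrinsics, pixels), "k1" (the pictures are not rectified: a ray, as slopes to the right and down, at radius r is drawn at 1 + k1 r^2 times it, then the intrinsics apply), "world_to_cam" (4x4, takes a point from world to camera coordinates). Camera axes: x right, y up, looking along -z (the intrinsics and any distortion apply to the point x, -y, -z); pixel columns grow to the right and rows downward; lengths in mm; the calibration is good to about 2 mm. A picture is of the moment at which its call begins: read the wrist's pose just before it. get_calibration takes no time and is no camera call; for the wrist camera it gives the pose at the moment of the call.
- hand_in(): hands the job in; it is judged then, once.
The state is a dict: "clock": time; "qpos": joint angles; "qvel": joint speeds; "tau": joint torques, N m; "eef_pos": TCP position; "orientation": TCP orientation; "wrist_force": force on the tool from outside, world axes, zero at the start; "moment": the same for the moment, N m; "gripper_width": opening from 0.0 (shut) to 1.0 (fully open); "gripper_force": force on a finger pad.
Only numpy, scipy, OpenCV 4.12 (cv2) and the standard library are available. Lean on these libraries where they do the work, as an engineer would, in place of code of your own. Each camera call takes 0.05 s, during which the arm holds its last target. There are 200 camera calls.

## Task

Grease the bearing of the flour mill: lift the push-type grease gun out of the wooden tool block and press its coupler squarely onto the slanted grease nipple on the mill's bearing until it snaps on, then push the gun's barrel down against its spring, all or nearly all of its stroke, and keep it there for at least two seconds. Finish while still gripping the gun and holding it pressed down on the nipple; leave everything else on the counter where it stands.

Things in the scene. Friction and masses are not known exactly. Their poses are not given: they have to be found in the camera images.
- gun: Push-type grease gun, 144 mm, 0.25-0.5 kg, standing nose down in a well of the tool block. Origin: mouth of its coupler; z runs up it to its tail. Along z, mm: steel coupler 0-28 (22 dia), thin tube 28-42, ringed aluminium barrel 42-132 (32 dia), dark cap 132-144 (31 dia). Barrel sits 12 mm deep in the well, so the block's top is at z 54; lifts straight out. Round: grip it at any yaw.
- coupler_seat (a point): On the coupler's axis, 12 mm inside its mouth: where the centre of the nipple's ball head sits once snapped on; z as the gun. The mouth is flared, 19 mm wide, narrowing to an 11.5 mm bore 6 mm inside, so it catches the head up to about 4 mm off centre. Spring jaws inside snap over the head at about 6 N of push and hold it against a pull of about 6 N.
- nozzle (a joint): Stroke of the gun: how far coupler and nozzle tube have been pushed into the barrel, 0 (relaxed) to 0.010 m (fully home). A spring inside pushes them out: 9 N starts the stroke, 15 N reaches its end.
- nipple: Steel grease nipple on a boss on the mill's bearing, fixed. z: its own axis, pointing outwards, 30 degrees off vertical, leaning to the mill's -x side. Origin: foot of its hexagon (17 mm across, 7 mm high), at x -17, y 0, z 114 mm of the mill; above it a 6 mm neck and a 10 mm ball head, centre at z 22, tip at z 27 mm. With the coupler snapped home its mouth is at z 10 mm.
- nipple_head (a point): Centre of the nipple's ball head, z = 22 mm on the nipple; axes as the nipple.
- mill: Motor-driven flour mill, fixed. Origin on the counter under the middle of its grey bearing barrel (56 mm dia, along y, axis 85 mm up). Foot x -73..173, y -125..185 mm; belt guard y -135..-99, 146 high; motor x 66..164, 127 high; stone housing y 85..191, 171 high, chute to x -103; hopper at x 40, y 128, radius 73, 284 high. The plug 45 mm beside the nipple is no nipple.
- tool_block: Wooden block with two wells, fixed, 75 x 165 mm, 62 mm high; origin under its centre. Wells at y = -40 and +40 mm, 36 mm wide for the top 12 mm, below that 28 mm wide. Gun in one, flour brush in the other.
- flour_brush: bystander: round flour brush, steel ferrule 32 mm and pale bristles up, 115 mm long, standing in the tool block's other well; origin at the lower end of its handle
- spice_jar_a: bystander: brown spice jar with black lid, 46 mm dia, 95 mm high; origin under its centre
- spice_jar_b: bystander: olive spice jar with black lid, 46 mm dia, 95 mm high; origin under its centre
- bowl: bystander: white bowl, 124 mm dia, 58 mm high; origin under its centre
- mug: bystander: orange mug, 80 mm dia, 85 mm high; origin under its centre
- tumbler: bystander: smoked glass tumbler, 74 mm dia, 110 mm high; origin under its centre
- spoon: bystander: wooden spoon lying on the counter; origin under it
- flour_tin: bystander: round steel tin, 90 mm dia, 120 mm high; origin under its centre
Not all that is in view belongs to the job. What is shaped like the gun but pink or red is not meant. What is shaped like the tool_block but turquoise or yellow is not meant.

How it is judged (in metres and radians):
On the way, in this order (a step that is already met when the one before it is completed fails the run):
1. the gun is held clear of the tool block (contact force between gun and tool_block below 0.1 N and contact force between the fingers and gun above 2 N and height (world z) of gun above 0.05 m), for 0.2 s.
2. the coupler is snapped squarely on the nipple and the barrel is kept pushed down at least 7 mm of its 10 mm stroke for 1.5 seconds (distance between coupler_seat and nipple_head below 0.0025 m and angle between the z axis of coupler_seat and the z axis of nipple_head, either way round below 0.16 rad and value of joint nozzle above 0.007 m and contact force between gun and nipple above 8 N and contact force between the fingers and gun above 3 N), for 1.5 s.
At the end, for the whole second after the job is handed in: The gripper still grips the gun (over 3 N); the coupler is snapped on the nipple (seat point within 2.5 mm of the centre of the head) and square to it (within 0.16 rad); the barrel is pushed down 7 mm or more of its 10 mm stroke and presses on the nipple with more than 8 N (all of step 2); the arm keeps its last pose, push and grip.
It fails at once if a bystander (jars, bowl, mug, tumbler, spoon, tin, or the brush in the block) is shifted by more than 30 mm or knocked over (distance of any of flour_brush, spice_jar_a, spice_jar_b, bowl, mug, tumbler, spoon, flour_tin from where it was at the start of the episode above 0.03 m or angle between any of flour_brush, spice_jar_a, spice_jar_b, bowl, mug, tumbler, flour_tin's own z axis and vertical above 0.5 rad).
It also fails if it takes over 38 s, if anything falls off the work surface, if the arm or the gripper's body presses on something with over 40 N, if the wrist force passes 120 N, or if a joint passes its speed limit or range.

## Working session

There is one attempt and no reset: what is moved stays moved. The work goes in short steps, Python scripts to look and compute and a shell command to move; the robot and the scene stay as the last step left them, time stands still between calls to the robot, and variables do not carry over. Pictures are saved under pics/ and viewed, at most 10 in all, crops included, and the job is handed in when it is done.

```bash
mkdir -p pics; ls; python3 - <<'E'
from station import observe,cams
import cv2,numpy as np
print(observe())
for n in("side","top","wrist"):
    im=cams.capture(n); cv2.imwrite(f"pics/{n}0.png",im[:,:,::-1]); c=cams.get_calibration(n); print(n,c)
E
```

```text
pics
{'clock': 0.0, 'qpos': array([ 1.22781482,  0.4119213 , -0.01271912,  1.59702529,  0.00558731,
        1.13427989, -0.08219686]), 'qvel': array([-9.75101063e-04, -9.36847924e-04,  7.67118984e-05,  1.00071493e-03,
        1.59198180e-03, -1.05474048e-03,  8.90870094e-04]), 'tau': array([-3.71248298e-04, -5.87949729e+01,  6.40906077e-01, -2.91068834e+01,
       -5.39283094e-02,  1.83688395e-02,  1.70431936e-04]), 'eef_pos': array([ 169.42682709, -601.10712999,  235.80335146]), 'orientation': array([-3.11043028e+00, -4.30099386e-01,  4.96536846e-04]), 'wrist_force': array([-0.24754558,  0.15433371,  0.06935596]), 'moment': array([ 0.04212357, -0.040415  ,  0.00949444]), 'gripper_force': 0.0, 'gripper_width': 0.9990581016857116}
side {'intrinsics': array([[520.69093119,   0.        , 319.58331111],
       [  0.        , 520.69093119, 247.29857543],
       [  0.        ,   0.        ,   1.        ]]), 'k1': -0.1400776850372426, 'world_to_cam': array([[-8.30388872e-01, -5.57178741e-01, -2.48434376e-03,
         3.77274519e+02],
       [ 2.91191483e-01, -4.37768706e-01,  8.50626875e-01
[... 622 characters left out ...]
07e-03,  9.82231825e-01,
        -1.29311234e+03],
       [ 0.00000000e+00,  0.00000000e+00,  0.00000000e+00,
         1.00000000e+00]])}
wrist {'intrinsics': array([[408.35656416,   0.        , 328.70138214],
       [  0.        , 408.35656416, 232.99021415],
       [  0.        ,   0.        ,   1.        ]]), 'k1': -0.004268458787604056, 'world_to_cam': array([[ 2.71275354e-01, -9.62500076e-01, -1.81264783e-03,
        -6.24861636e+02],
       [ 9.16583452e-01,  2.58907837e-01, -3.04699044e-01,
         3.69046467e+01],
       [ 2.93742162e-01,  8.09958981e-02,  9.52446958e-01,
        -3.91863908e+02],
       [ 0.00000000e+00,  0.00000000e+00,  0.00000000e+00,
         1.00000000e+00]])}
```

View pics/top0.png

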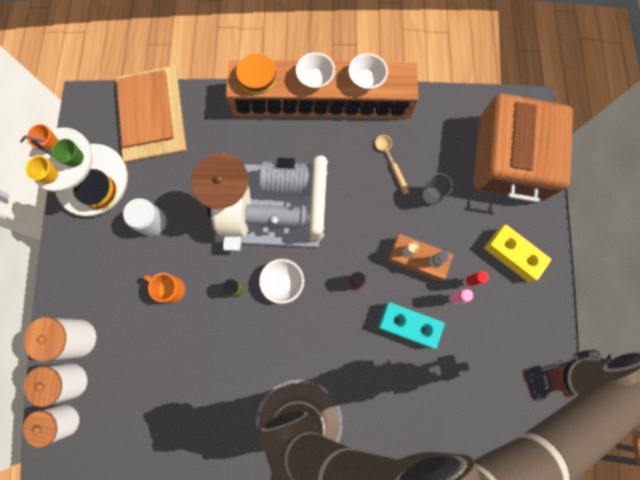

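View pics/side0.png

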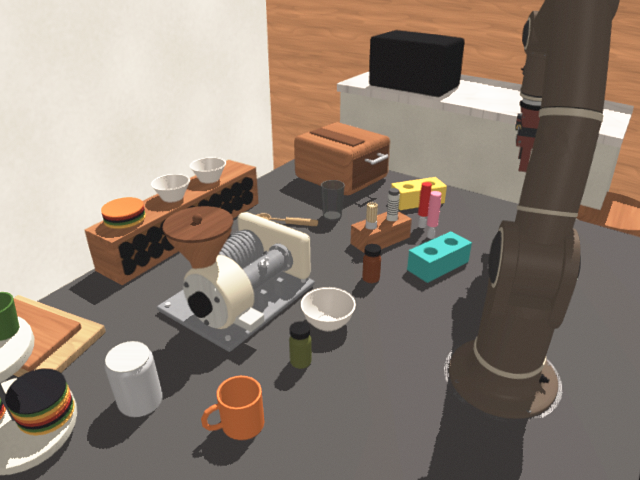

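Top view: the aluminium gun is at (438,258) in the wooden block with the brush at (411,250). The lookalikes are red (478,278), pink (461,296), the turquoise block (412,325) and the yellow block (518,252). The mill's nipple is near (275,218). I'll check these in close crops.

```bash
cat > h.py <<'E'
import numpy as np,cv2
from station import observe,cams
from scipy.spatial.transform import Rotation as R
def ray(c,uv):
    K=c["intrinsics"];k=c["k1"]
    d=cv2.undistortPoints(np.array([[uv]],float),K,np.array([k,0,0,0.]))[0,0]
    W=c["world_to_cam"];Rm=W[:3,:3]
    return -Rm.T@W[:3,3],Rm.T@np.array([d[0],-d[1],-1.])
def onz(c,uv,z):
    o,d=ray(c,uv);return o+d*(z-o[2])/d[2]
def two(c1,u1,c2,u2):
    o1,d1=ray(c1,u1);o2,d2=ray(c2,u2)
    s=np.linalg.lstsq(np.stack([d1,-d2],1),o2-o1,rcond=None)[0]
    a,b=o1+d1*s[0],o2+d2*s[1];return (a+b)/2,np.linalg.norm(a-b)
def proj(c,p):
    W=c["world_to_cam"];q=W[:3,:3]@p+W[:3,3];x=np.array([q[0],-q[1]])/-q[2]
    x=x*(1+c["k1"]*(x@x));K=c["intrinsics"];return x*K[0,0]+K[:2,2]
E
python3 - <<'E'
import cv2,numpy as np
t=cv2.imread("pics/top0.png");s=cv2.imread("pics/side0.png")
f=lambda im,x,y:cv2.resize(im[y:y+75,x:x+100],(400,300),interpolation=cv2.INTER_CUBIC)
cv2.imwrite("pics/m1.png",np.vstack([np.hstack([f(t,230,180),f(t,380,215)]),np.hstack([f(s,225,235),f(s,345,180)])]))
E
```

```text
(no output)
```

View pics/m1.png

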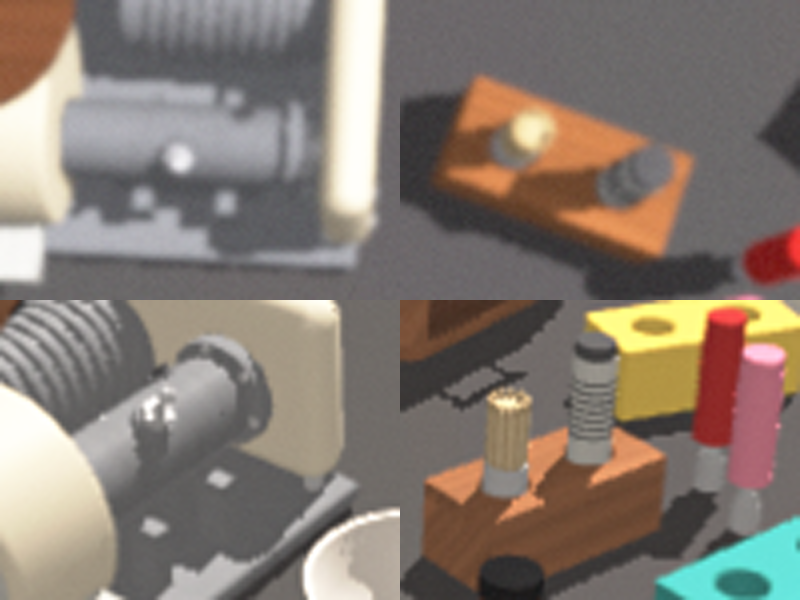

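```bash
python3 - <<'E'
from h import *
t=cams.get_calibration("top");s=cams.get_calibration("side")
np.set_printoptions(precision=1,suppress=True)
print("tail",two(t,(443.7,256.2),s,(394.2,189.5)),onz(t,(443.7,256.2),152),onz(s,(394.2,189.5),152))
C=lambda x,y:(380+(x-400)/4,215+y/4)
print("block corners",[onz(t,C(*p),62)[:2] for p in((477,74),(694,157),(664,260),(434,187))])
print("brush foot top"," gunbase at block",onz(t,C(615,193),62))
print("head",two(t,(274.5,219.5),s,(264.2,261.2)))
M=lambda x,y:(230+x/4,180+y/4)
for a,b,z in(((45,255),(355,268),10),((65,100),(275,112),85),((65,172),(275,180),85)):
    p,q=onz(t,M(*a),z),onz(t,M(*b),z);d=p-q;print(p,q,"yaw",np.degrees(np.arctan2(-d[0],d[1])))
S=lambda x,y:(225+x/4,235+(y-300)/4)
p,q=onz(s,S(160,600),8),onz(s,S(357,480),8);d=p-q;print(p,q,d,np.degrees(np.arctan2(-d[0],d[1])))
E
```

```text
tail (array([ 457.4, -379.3,  154.4]), np.float64(2.3535426191350584)) [ 458.9 -379.4  152. ] [ 458.5 -384.3  152. ]
block corners [array([ 536.7, -276.8]), array([ 478.9, -432. ]), array([ 404.9, -408. ]), array([ 454.5, -245. ])]
brush foot top  gunbase at block [ 452.2 -374.2   62. ]
head (array([557.1,  75.3, 125.6]), np.float64(0.06754060284170915))
[508.4 183.9  10. ] [502.6 -46.5  10. ] yaw -1.4593226625446543
[607.7 161.9  85. ] [601.1  11.8  85. ] yaw -2.499484426116298
[555.1 159.3  85. ] [551.7  10.5  85. ] yaw -1.3125274811137644
[541.2 103.1   8. ] [513.5 -63.6   8. ] [ 27.7 166.7   0. ] -9.443324654573567
```

Choice confirmed: the aluminium ringed gun with dark cap, in the wooden block beside the brush. Its tail is at about (457,-379,152), matching the block well. The nipple head is near (557,75,~130). Next I move above the gun.

```bash
python3 -m inch '[{"wz":0.092,"jaw":0.65},{"wz":0.092,"jaw":0.65},{"wz":0.09,"jaw":0.65},{"dx":32,"dy":-24.5,"jaw":0.65},{"dx":32,"dy":-24.5,"jaw":0.65},{"dx":32,"dy":-24.5,"jaw":0.65},{"dx":32,"dy":-24.5,"jaw":0.65},{"dx":32,"dy":-24.5,"jaw":0.65}]' 30
python3 -m inch '[{"dx":32,"dy":-24.5,"jaw":0.65},{"dx":32,"dy":-24.5,"jaw":0.65},{"dx":30,"dy":-24.5,"jaw":0.65},{"dx":10,"dy":-24.5,"jaw":0.65},{"jaw":0.65},{"jaw":0.65},{"jaw":0.65},{"jaw":0.65}]'
python3 - <<'E'
from h import *
o=observe();c=cams.get_calibration("wrist");im=cams.capture("wrist");cv2.imwrite("pics/w1.png",im[:,:,::-1])
np.set_printoptions(precision=3,suppress=True)
print(o["eef_pos"],R.from_rotvec(o["orientation"]).as_matrix(),ray(c,(320,240)),proj(c,np.array([457,-379,152.])))
E
```

```text
[ 169.476 -601.228  236.033] [[ 0.962  0.271 -0.   ]
 [ 0.271 -0.962  0.001]
 [-0.    -0.001 -1.   ]] (array([ 250.79 , -579.245,  383.342]), array([-0.315, -0.065, -0.947])) [ -49.967 -631.496]validation failed for argument at $[0]...
validation failed for argument at $[0]...
```

View pics/w1.png

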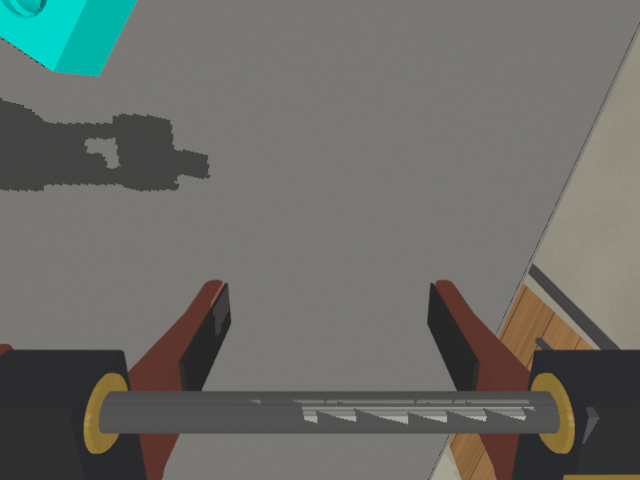

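Both move calls were refused, so the arm hasn't moved. The wrist view shows only the fingertips (~(225,290), (435,290)) and the corner of the turquoise block. Perhaps every row needs all seven keys, so I'll try that.

```bash
python3 -m inch '[{"wx":0,"wy":0,"wz":0.092,"dx":0,"dy":0,"dz":0,"jaw":0.65},{"wx":0,"wy":0,"wz":0.092,"dx":0,"dy":0,"dz":0,"jaw":0.65},{"wx":0,"wy":0,"wz":0.09,"dx":0,"dy":0,"dz":0,"jaw":0.65},{"wx":0,"wy":0,"wz":0,"dx":32,"dy":-24.5,"dz":0,"jaw":0.65},{"wx":0,"wy":0,"wz":0,"dx":32,"dy":-24.5,"dz":0,"jaw":0.65},{"wx":0,"wy":0,"wz":0,"dx":32,"dy":-24.5,"dz":0,"jaw":0.65},{"wx":0,"wy":0,"wz":0,"dx":32,"dy":-24.5,"dz":0,"jaw":0.65},{"wx":0,"wy":0,"wz":0,"dx":32,"dy":-24.5,"dz":0,"jaw":0.65}]' 30; python3 -m inch --help | head -20
```

```text
clock: 0.87
eef_pos: [330.6, -477.5, 236.6]
orientation: [-3.142, -0.001, 0.0]
wrist_force: [0.3, 0.0, -0.3]
gripper_width: 0.652
gripper_force: 0.0invalid input: not JSON, or not a number
```

```bash
python3 -m inch '[{"wx":0,"wy":0,"wz":0,"dx":31.6,"dy":-24.6,"dz":0,"jaw":0.65},{"wx":0,"wy":0,"wz":0,"dx":31.6,"dy":-24.6,"dz":0,"jaw":0.65},{"wx":0,"wy":0,"wz":0,"dx":31.6,"dy":-24.6,"dz":0,"jaw":0.65},{"wx":0,"wy":0,"wz":0,"dx":31.6,"dy":-24.6,"dz":0,"jaw":0.65},{"wx":0,"wy":0,"wz":0,"dx":0,"dy":0,"dz":0,"jaw":0.65},{"wx":0,"wy":0,"wz":0,"dx":0,"dy":0,"dz":0,"jaw":0.65},{"wx":0,"wy":0,"wz":0,"dx":0,"dy":0,"dz":0,"jaw":0.65},{"wx":0,"wy":0,"wz":0,"dx":0,"dy":0,"dz":0,"jaw":0.65}]'
python3 - <<'E'
from h import *
o=observe();c=cams.get_calibration("wrist");im=cams.capture("wrist");cv2.imwrite("pics/w2.png",im[:,:,::-1])
np.set_printoptions(precision=3,suppress=True)
print(o["eef_pos"],proj(c,np.array([457,-379,152.])))
E
```

```text
clock: 1.53
eef_pos: [454.4, -381.8, 236.5]
orientation: [3.141, -0.002, -0.001]
wrist_force: [0.1, -0.2, 0.3]
gripper_width: 0.654
gripper_force: 0.0
[ 454.403 -381.753  236.499] [323.091 244.995]
```

View pics/w2.png

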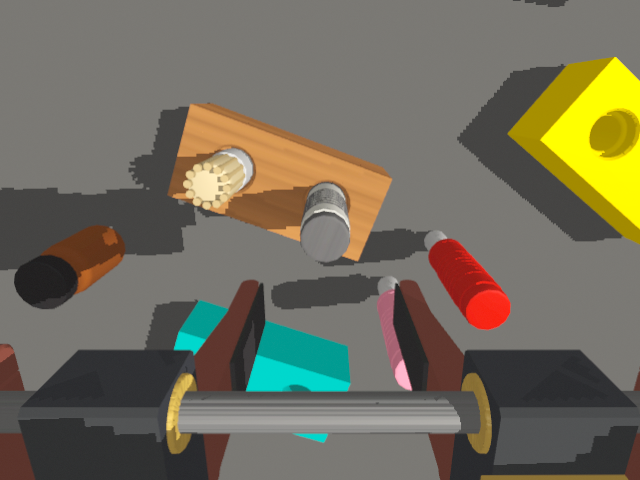

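The gun's cap is at (325.5,237), between the fingers' columns, with the brush at (207,184) to the left. I compute its position and the remaining shift.

```bash
python3 - <<'E'
from h import *
c=cams.get_calibration("wrist");im=cv2.imread("pics/w2.png")
print(onz(c,(325.5,237),152),onz(c,(327,192),62), observe()["eef_pos"], onz(c,(207,184),140))
E
```

```text
[ 461.98090328 -380.60312271  152.        ] [ 470.15038571 -381.13498129   62.        ] [ 454.33618075 -381.87180997  236.5876836 ] [ 491.87494951 -309.03587037  140.        ]
```

```bash
python3 -m inch '[{"wx":0,"wy":0,"wz":0,"dx":6.5,"dy":-1.3,"dz":10,"jaw":0.65},{"wx":0,"wy":0,"wz":0,"dx":0,"dy":0,"dz":30,"jaw":0.65},{"wx":0,"wy":0,"wz":0,"dx":0,"dy":0,"dz":30,"jaw":0.65},{"wx":0,"wy":0,"wz":0,"dx":0,"dy":0,"dz":30,"jaw":0.65},{"wx":0,"wy":0,"wz":0,"dx":0,"dy":0,"dz":20,"jaw":0.65},{"wx":0,"wy":0,"wz":0,"dx":0,"dy":0,"dz":13,"jaw":0.65},{"wx":0,"wy":0,"wz":0,"dx":0,"dy":0,"dz":0,"jaw":0.65},{"wx":0,"wy":0,"wz":0,"dx":0,"dy":0,"dz":0,"jaw":0.65}]'
python3 -m inch '[{"wx":0,"wy":0,"wz":0,"dx":0,"dy":0,"dz":0,"jaw":0.2},{"wx":0,"wy":0,"wz":0,"dx":0,"dy":0,"dz":0,"jaw":0.2},{"wx":0,"wy":0,"wz":0,"dx":0,"dy":0,"dz":0,"jaw":0.2},{"wx":0,"wy":0,"wz":0,"dx":0,"dy":0,"dz":0,"jaw":0.2},{"wx":0,"wy":0,"wz":0,"dx":0,"dy":0,"dz":0,"jaw":0.2},{"wx":0,"wy":0,"wz":0,"dx":0,"dy":0,"dz":0,"jaw":0.2},{"wx":0,"wy":0,"wz":0,"dx":0,"dy":0,"dz":0,"jaw":0.2},{"wx":0,"wy":0,"wz":0,"dx":0,"dy":0,"dz":0,"jaw":0.2}]' 50
```

```text
clock: 2.25
eef_pos: [461.6, -379.3, 102.7]
orientation: [-3.141, 0.0, 0.002]
wrist_force: [0.6, 0.5, 0.2]
gripper_width: 0.655
gripper_force: 0.0
clock: 2.92
eef_pos: [462.7, -379.4, 104.5]
orientation: [3.141, 0.001, 0.002]
wrist_force: [-1.3, 1.9, 5.8]
gripper_width: 0.355
gripper_force: 50.0
```

```bash
python3 -m inch '[{"wx":0,"wy":0,"wz":0,"dx":0,"dy":0,"dz":-10,"jaw":0.2},{"wx":0,"wy":0,"wz":0,"dx":0,"dy":0,"dz":-15,"jaw":0.2},{"wx":0,"wy":0,"wz":0,"dx":0,"dy":0,"dz":-20,"jaw":0.2},{"wx":0,"wy":0,"wz":0,"dx":0,"dy":0,"dz":-25,"jaw":0.2},{"wx":0,"wy":0,"wz":0,"dx":0,"dy":0,"dz":-30,"jaw":0.2},{"wx":0,"wy":0,"wz":0,"dx":0,"dy":0,"dz":-30,"jaw":0.2},{"wx":0,"wy":0,"wz":0,"dx":0,"dy":0,"dz":-30,"jaw":0.2},{"wx":0,"wy":0,"wz":0,"dx":0,"dy":0,"dz":-15,"jaw":0.2}]'
python3 -m inch '[{"wx":0,"wy":0,"wz":0,"dx":0,"dy":-10,"dz":0,"jaw":0.2},{"wx":0,"wy":0,"wz":0,"dx":0,"dy":-25,"dz":0,"jaw":0.2},{"wx":0,"wy":0,"wz":0,"dx":0,"dy":-35,"dz":0,"jaw":0.2},{"wx":0,"wy":0,"wz":0,"dx":0,"dy":-35,"dz":0,"jaw":0.2},{"wx":0,"wy":0,"wz":0,"dx":0,"dy":-35,"dz":0,"jaw":0.2},{"wx":0,"wy":0,"wz":0,"dx":0,"dy":-35,"dz":0,"jaw":0.2},{"wx":0,"wy":0,"wz":0,"dx":0,"dy":-35,"dz":0,"jaw":0.2},{"wx":0,"wy":0,"wz":0,"dx":0,"dy":-35,"dz":0,"jaw":0.2}]'
```

```text
clock: 3.58
eef_pos: [462.8, -379.5, 282.7]
orientation: [3.139, 0.001, 0.005]
wrist_force: [0.5, -0.8, -2.9]
gripper_width: 0.359
gripper_force: 50.0
clock: 4.25
eef_pos: [460.4, -131.6, 277.1]
orientation: [-3.141, -0.002, 0.004]
wrist_force: [0.6, 0.2, -2.5]
gripper_width: 0.356
gripper_force: 50.0
```

```bash
python3 -m inch '[{"wx":0,"wy":0,"wz":0,"dx":-2,"dy":-38,"dz":0,"jaw":0.2},{"wx":0,"wy":0,"wz":0,"dx":-2,"dy":-38,"dz":0,"jaw":0.2},{"wx":0,"wy":0,"wz":0,"dx":-2,"dy":-38,"dz":0,"jaw":0.2},{"wx":0,"wy":0,"wz":0,"dx":-2,"dy":-35,"dz":0,"jaw":0.2},{"wx":0,"wy":0,"wz":0,"dx":-2,"dy":-30,"dz":0,"jaw":0.2},{"wx":0,"wy":0,"wz":0,"dx":-2,"dy":-20,"dz":0,"jaw":0.2},{"wx":0,"wy":0,"wz":0,"dx":0,"dy":-5,"dz":0,"jaw":0.2},{"wx":0,"wy":0,"wz":0,"dx":0,"dy":0,"dz":0,"jaw":0.2}]'
python3 - <<'E'
from h import *
np.set_printoptions(precision=3,suppress=True)
o=observe();c=cams.get_calibration("wrist");im=cams.capture("wrist");cv2.imwrite("pics/w3.png",im[:,:,::-1])
s=cams.capture("side");cv2.imwrite("pics/s3.png",s[:,:,::-1])
print(o["eef_pos"],o["orientation"],c["world_to_cam"],proj(c,np.array([557,75,131.])))
E
```

```text
clock: 4.92
eef_pos: [448.5, 71.7, 277.5]
orientation: [3.141, 0.007, -0.003]
wrist_force: [-0.7, -0.7, -3.1]
gripper_width: 0.355
gripper_force: 50.0
[448.452  71.657 277.456] [ 3.141  0.007 -0.003] [[   0.005   -1.      -0.001   69.138]
 [   0.952    0.005   -0.307 -377.523]
 [   0.307    0.001    0.952 -567.809]
 [   0.       0.       0.       1.   ]] [323.59  63.95]
```

View pics/w3.png

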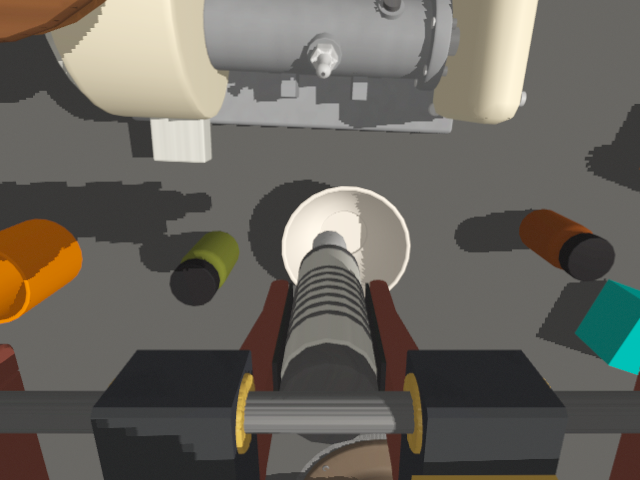

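The nipple is visible at about (325,60), and the gun sits between the fingers with its coupler at (330,240). I zoom in on both, plus the side view.

```bash
python3 - <<'E'
from h import *
w=cv2.imread("pics/w3.png");s=cv2.imread("pics/s3.png")
f=lambda im,x,y,W,H:cv2.resize(im[y:y+H,x:x+W],(400,300),interpolation=cv2.INTER_CUBIC)
cv2.imwrite("pics/m3.png",np.vstack([np.hstack([f(w,285,30,80,60),f(w,290,225,80,60)]),np.hstack([f(s,225,235,80,60),f(s,220,130,160,120)])]))
c=cams.get_calibration("wrist")
for a,b,z in(((215,121.5),(450,131),10),((228,76),(428,83),85)):
    p,q=onz(c,a,z),onz(c,b,z);d=p-q;print(p,q,"yaw",np.degrees(np.arctan2(-d[0],d[1])))
E
```

```text
[515.32265531 179.92826354  10.        ] [506.35353552 -51.62084973  10.        ] yaw -2.2182590780801856
[552.93091401 146.74449277  85.        ] [547.87116794  -9.39633924  85.        ] yaw -1.8560211423628254
```

View pics/m3.png

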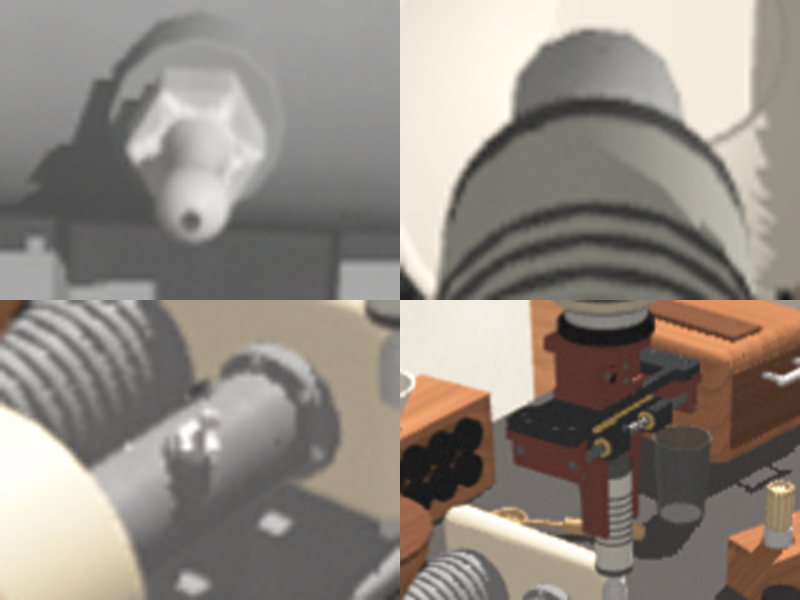

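The ball head centre is at wrist crop (195,206), i.e. pixel (324,71.2). The coupler's mouth rim (nearest the camera) is at pixel (329.4,230.6). I compute both.

```bash
python3 - <<'E'
from h import *
np.set_printoptions(precision=2,suppress=True)
o=observe();c=cams.get_calibration("wrist");t=cams.get_calibration("top")
p=o["eef_pos"];M=R.from_rotvec(o["orientation"]).as_matrix()
print(onz(c,(324,71.2),133),two(c,(324,71.2),t,(274.5,219.5)),onz(t,(274.5,219.5),133))
print("hexfoot/boss ctr",onz(c,(285+197/5,30+95/5),121))
for L in (93,95,97,99):print(L,proj(c,p+M@[11,0,L]),proj(c,p+M@[0,11,L]),proj(c,p+M@[0,-11,L]))
H=onz(c,(324,71.2),133);y=np.radians(-2)
a=np.array([-np.cos(y)*.5,-np.sin(y)*.5,np.cos(np.pi/6)])
for gap in(60,30):
  tgt=H+a*(96.5-12+gap); print(gap,tgt, M.T@(tgt-p), p)
E
```

```text
[553.25  71.45 133.  ] (array([551.67,  71.94, 151.02]), np.float64(1.560089294714986)) [555.43  74.51 133.  ]
hexfoot/boss ctr [568.19  71.27 121.  ]
93 [327.72 227.58] [345.37 244.46] [310.09 244.45]
95 [327.73 226.64] [345.25 243.4 ] [310.23 243.4 ]
97 [327.74 225.71] [345.13 242.36] [310.37 242.36]
99 [327.75 224.79] [345.02 241.34] [310.51 241.33]
60 [481.04  73.98 258.14] [31.81 -5.01 19.55] [449.27  68.97 277.74]
30 [496.03  73.45 232.16] [46.84 -4.5  45.5 ] [449.27  68.97 277.74]
```

```bash
python3 -m inch '[{"wx":0,"wy":0,"wz":0.04,"dx":0,"dy":0,"dz":0,"jaw":0.2},{"wx":0,"wy":0.105,"wz":0,"dx":0,"dy":0,"dz":0,"jaw":0.2},{"wx":0,"wy":0.105,"wz":0,"dx":0,"dy":0,"dz":0,"jaw":0.2},{"wx":0,"wy":0.105,"wz":0,"dx":0,"dy":0,"dz":0,"jaw":0.2},{"wx":0,"wy":0.105,"wz":0,"dx":0,"dy":0,"dz":0,"jaw":0.2},{"wx":0,"wy":0.104,"wz":0,"dx":0,"dy":0,"dz":0,"jaw":0.2},{"wx":0,"wy":0,"wz":0,"dx":6,"dy":-3,"dz":0,"jaw":0.2},{"wx":0,"wy":0,"wz":0,"dx":6,"dy":-3,"dz":10,"jaw":0.2}]' 60
python3 -m inch '[{"wx":0,"wy":0,"wz":0,"dx":6,"dy":-3,"dz":20,"jaw":0.2},{"wx":0,"wy":0,"wz":0,"dx":0,"dy":0,"dz":15,"jaw":0.2},{"wx":0,"wy":0,"wz":0,"dx":0,"dy":0,"dz":8,"jaw":0.2},{"wx":0,"wy":0,"wz":0,"dx":0,"dy":0,"dz":0,"jaw":0.2},{"wx":0,"wy":0,"wz":0,"dx":0,"dy":0,"dz":0,"jaw":0.2},{"wx":0,"wy":0,"wz":0,"dx":0,"dy":0,"dz":0,"jaw":0.2},{"wx":0,"wy":0,"wz":0,"dx":0,"dy":0,"dz":0,"jaw":0.2},{"wx":0,"wy":0,"wz":0,"dx":0,"dy":0,"dz":0,"jaw":0.2}]'
python3 - <<'E'
from h import *
np.set_printoptions(precision=3,suppress=True)
o=observe();c=cams.get_calibration("wrist");im=cams.capture("wrist")[:,:,::-1];cv2.imwrite("pics/w4.png",im)
s=cams.capture("side")[:,:,::-1];cv2.imwrite("pics/s4.png",s)
p=o["eef_pos"];M=R.from_rotvec(o["orientation"]).as_matrix()
np.savez("w4.npz",p=p,M=M,**c)
print(p,observe()["eef_pos"],M,proj(c,np.array([554,74.3,133])))
f=lambda im,x,y,W,H:cv2.resize(im[y:y+H,x:x+W],(400,600),interpolation=cv2.INTER_CUBIC)
cv2.imwrite("pics/m4.png",np.hstack([f(im,285,140,80,120),f(s,215,190,80,120)]))
E
```

```text
clock: 5.68
eef_pos: [463.7, 73.0, 276.0]
orientation: [3.021, -0.062, 0.81]
wrist_force: [1.3, -0.1, -2.7]
gripper_width: 0.357
gripper_force: 60.0
clock: 6.35
eef_pos: [492.5, 77.0, 242.5]
orientation: [3.023, -0.06, 0.812]
wrist_force: [-0.3, 0.0, -3.2]
gripper_width: 0.36
gripper_force: 60.0
[492.478  77.035 242.472] [492.424  77.19  242.323] [[ 0.865 -0.04   0.501]
 [-0.034 -0.999 -0.02 ]
 [ 0.501  0.    -0.865]] [328.315 230.68 ]
```

View pics/m4.png

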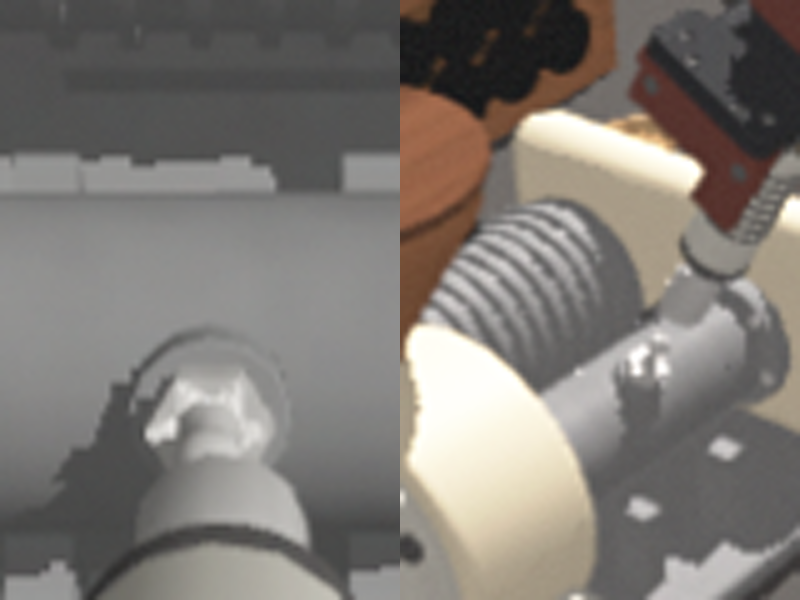

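Wrist crop: the hex corners are at (147,430) and (277,430), so its centre is ~(327.4,226.4). The coupler's rim top is at crop (222,462), i.e. (329.4,232.4). In the side view the gun axis points at the nipple. Comparing these with predictions.

```bash
python3 - <<'E'
from h import *
np.set_printoptions(precision=2,suppress=True)
z=np.load("w4.npz");c=dict(z);c["k1"]=float(c["k1"]);p,M=z["p"],z["M"]
y=np.radians(-2);a=np.array([-np.cos(y)*.5,-np.sin(y)*.5,np.cos(np.pi/6)])
for L in(95,97):print("rim",L,proj(c,p+M@[11,0,L]))
for H in([554,74.3,133],[552.4,74.1,133]):
  H=np.array(H);q=M.T@(H-p);print("head in tool",q,"hex7",proj(c,H-15*a),"hex0",proj(c,H-22*a), "boss ctr on axis?")
# hex centre ray at known height of face z7: 114+7*.866
for hz in(7,3.5):
  X=onz(c,(327.4,226.4),114+hz*.866);print(hz,"head",X+(22-hz)*a,M.T@(X+(22-hz)*a-p))
s=cams.get_calibration("side")
print("side",[proj(s,p+M@[0,0,L]) for L in(60,96,124)],proj(s,H), M@[0,0,-1],a)
E
```

```text
rim 95 [327.77 226.09]
rim 97 [327.78 225.16]
head in tool [ -1.59   0.27 125.59] hex7 [328.3 224.6] hex0 [328.29 221.96] boss ctr on axis?
head in tool [ -2.97   0.54 124.8 ] hex7 [328.66 226.71] hex0 [328.64 224.02] boss ctr on axis?
7 head [552.66  75.01 133.05] [ -2.75  -0.38 124.86]
3.5 head [551.62  75.06 133.05] [ -3.64  -0.39 124.34]
side [array([274.5 , 241.44]), array([269.06, 250.86]), array([264.99, 257.91])] [265.91 258.9 ] [-0.5   0.02  0.87] [-0.5   0.02  0.87]
```

```bash
python3 -m inch '[{"wx":0,"wy":0,"wz":0,"dx":2.2,"dy":-1.4,"dz":0,"jaw":0.2},{"wx":0,"wy":0,"wz":0,"dx":0,"dy":0,"dz":4,"jaw":0.2},{"wx":0,"wy":0,"wz":0,"dx":0,"dy":0,"dz":5,"jaw":0.2},{"wx":0,"wy":0,"wz":0,"dx":0,"dy":0,"dz":4,"jaw":0.2},{"wx":0,"wy":0,"wz":0,"dx":0,"dy":0,"dz":0,"jaw":0.2},{"wx":0,"wy":0,"wz":0,"dx":0,"dy":0,"dz":0,"jaw":0.2},{"wx":0,"wy":0,"wz":0,"dx":0,"dy":0,"dz":0,"jaw":0.2},{"wx":0,"wy":0,"wz":0,"dx":0,"dy":0,"dz":0,"jaw":0.2}]'
python3 - <<'E'
from h import *
np.set_printoptions(precision=3,suppress=True)
o=observe();c=cams.get_calibration("wrist");im=cams.capture("wrist")[:,:,::-1];cv2.imwrite("pics/w5.png",im)
s=cams.capture("side")[:,:,::-1];cv2.imwrite("pics/s5.png",s)
p=o["eef_pos"];M=R.from_rotvec(o["orientation"]).as_matrix()
np.savez("w5.npz",p=p,M=M,**c)
print(p,observe()["eef_pos"],M)
S=cams.get_calibration("side")
print("side axis L=54,69,96,110",[proj(S,p+M@[0,0,L]) for L in(54,69,96,110)])
print("wrist",[proj(c,p+M@[11,0,L]) for L in(-48,96)],[proj(c,p+M@[16,0,L]) for L in(-36,54)])
f=lambda im,x,y,W,H:cv2.resize(im[y:y+H,x:x+W],(400,600),interpolation=cv2.INTER_CUBIC)
cv2.imwrite("pics/m5.png",np.hstack([f(im,280,190,100,150),f(s,245,218,50,75)]))
E
```

```text
clock: 7.12
eef_pos: [500.9, 78.3, 231.7]
orientation: [3.024, -0.059, 0.811]
wrist_force: [0.3, -0.8, -3.2]
gripper_width: 0.359
gripper_force: 60.0
[500.853  78.332 231.74 ] [500.856  78.325 231.792] [[ 0.865 -0.039  0.5  ]
 [-0.034 -0.999 -0.02 ]
 [ 0.501 -0.    -0.866]]
side axis L=54,69,96,110 [array([272.318, 243.191]), array([270.052, 247.139]), array([266.081, 254.066]), array([264.073, 257.569])]
wrist [array([326.326, 370.128]), array([327.782, 225.62 ])] [array([326.532, 332.369]), array([327.536, 239.627])]
```

View pics/m5.png

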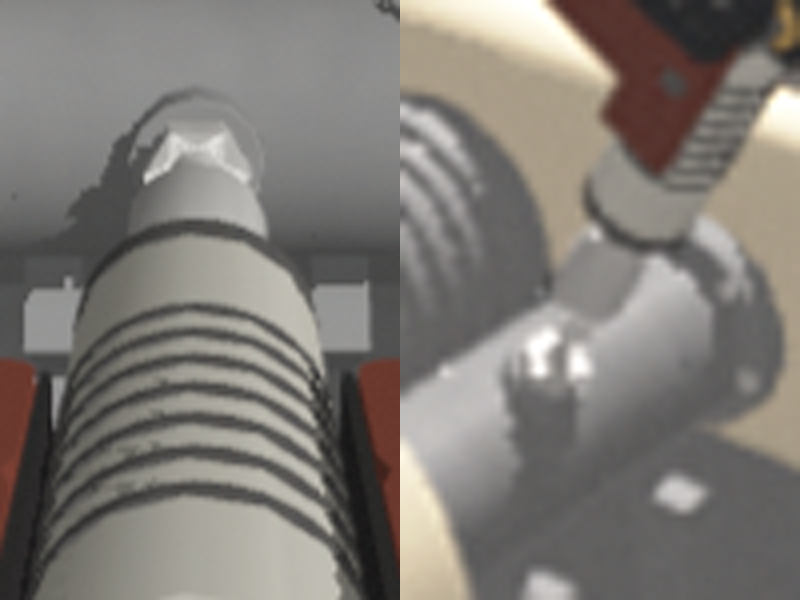

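```bash
python3 - <<'E'
from h import *
from scipy.optimize import brentq
for n,v,L in(("w4.npz",214.4,147),("w5.npz",221.2,134)):
  z=np.load(n);c=dict(z);c["k1"]=float(c["k1"]);p,M=z["p"],z["M"]
  f=lambda LL,off,vv:brentq(lambda x:proj(c,p+M@[x+off,0,LL])[1]-vv,-30,30)
  print(n,"base edge",f(L,8.5,v),"face edge",f(L-7,8.5,v))
print("coupler",f(96.5,11,230),"barrel",f(54.5,16,245.5))
E
```

```text
w4.npz base edge -4.074375371806412 face edge -2.1798504171145288
w5.npz base edge -5.603633275611691 face edge -3.5836309999887184
coupler -3.0115794993459617 barrel -3.420015264242142
```

Both views agree to within ~2 mm, inside the 4 mm catch radius. I advance gently and watch the forces.

```bash
python3 -m inch '[{"wx":0,"wy":0,"wz":0,"dx":0,"dy":0,"dz":3,"jaw":0.2},{"wx":0,"wy":0,"wz":0,"dx":0,"dy":0,"dz":3,"jaw":0.2},{"wx":0,"wy":0,"wz":0,"dx":0,"dy":0,"dz":3,"jaw":0.2},{"wx":0,"wy":0,"wz":0,"dx":0,"dy":0,"dz":3,"jaw":0.2},{"wx":0,"wy":0,"wz":0,"dx":0,"dy":0,"dz":0,"jaw":0.2},{"wx":0,"wy":0,"wz":0,"dx":0,"dy":0,"dz":0,"jaw":0.2},{"wx":0,"wy":0,"wz":0,"dx":0,"dy":0,"dz":0,"jaw":0.2},{"wx":0,"wy":0,"wz":0,"dx":0,"dy":0,"dz":0,"jaw":0.2}]'
python3 -m inch '[{"wx":0,"wy":0,"wz":0,"dx":0,"dy":0,"dz":2,"jaw":0.2},{"wx":0,"wy":0,"wz":0,"dx":0,"dy":0,"dz":2,"jaw":0.2},{"wx":0,"wy":0,"wz":0,"dx":0,"dy":0,"dz":0,"jaw":0.2},{"wx":0,"wy":0,"wz":0,"dx":0,"dy":0,"dz":0,"jaw":0.2},{"wx":0,"wy":0,"wz":0,"dx":0,"dy":0,"dz":0,"jaw":0.2},{"wx":0,"wy":0,"wz":0,"dx":0,"dy":0,"dz":0,"jaw":0.2},{"wx":0,"wy":0,"wz":0,"dx":0,"dy":0,"dz":0,"jaw":0.2},{"wx":0,"wy":0,"wz":0,"dx":0,"dy":0,"dz":0,"jaw":0.2}]'
```

```text
clock: 7.88
eef_pos: [506.8, 78.1, 221.3]
orientation: [3.024, -0.059, 0.811]
wrist_force: [-0.5, -0.5, -3.0]
gripper_width: 0.36
gripper_force: 60.0
clock: 8.55
eef_pos: [508.8, 78.0, 217.8]
orientation: [3.024, -0.059, 0.811]
wrist_force: [0.2, -0.2, -3.0]
gripper_width: 0.357
gripper_force: 60.0
```

```bash
python3 -m inch '[{"wx":0,"wy":0,"wz":0,"dx":0,"dy":0,"dz":2,"jaw":0.2},{"wx":0,"wy":0,"wz":0,"dx":0,"dy":0,"dz":2,"jaw":0.2},{"wx":0,"wy":0,"wz":0,"dx":0,"dy":0,"dz":0,"jaw":0.2},{"wx":0,"wy":0,"wz":0,"dx":0,"dy":0,"dz":0,"jaw":0.2},{"wx":0,"wy":0,"wz":0,"dx":0,"dy":0,"dz":0,"jaw":0.2},{"wx":0,"wy":0,"wz":0,"dx":0,"dy":0,"dz":0,"jaw":0.2},{"wx":0,"wy":0,"wz":0,"dx":0,"dy":0,"dz":0,"jaw":0.2},{"wx":0,"wy":0,"wz":0,"dx":0,"dy":0,"dz":0,"jaw":0.2}]'
python3 -m inch '[{"wx":0,"wy":0,"wz":0,"dx":0,"dy":0,"dz":2,"jaw":0.2},{"wx":0,"wy":0,"wz":0,"dx":0,"dy":0,"dz":1,"jaw":0.2},{"wx":0,"wy":0,"wz":0,"dx":0,"dy":0,"dz":0,"jaw":0.2},{"wx":0,"wy":0,"wz":0,"dx":0,"dy":0,"dz":0,"jaw":0.2},{"wx":0,"wy":0,"wz":0,"dx":0,"dy":0,"dz":0,"jaw":0.2},{"wx":0,"wy":0,"wz":0,"dx":0,"dy":0,"dz":0,"jaw":0.2},{"wx":0,"wy":0,"wz":0,"dx":0,"dy":0,"dz":0,"jaw":0.2},{"wx":0,"wy":0,"wz":0,"dx":0,"dy":0,"dz":0,"jaw":0.2}]'
```

```text
clock: 9.22
eef_pos: [510.6, 77.9, 214.1]
orientation: [3.024, -0.059, 0.81]
wrist_force: [-5.0, -0.1, -0.3]
gripper_width: 0.354
gripper_force: 60.0
clock: 9.88
eef_pos: [512.2, 77.7, 211.6]
orientation: [3.024, -0.059, 0.81]
wrist_force: [-1.9, -0.8, -5.9]
gripper_width: 0.361
gripper_force: 60.0
```

Contact pushes the gun toward tool -x, as the wrist view suggested. I ease that way while advancing.

```bash
python3 -m inch '[{"wx":0,"wy":0,"wz":0,"dx":-0.8,"dy":0,"dz":0,"jaw":0.2},{"wx":0,"wy":0,"wz":0,"dx":-0.7,"dy":0,"dz":0,"jaw":0.2},{"wx":0,"wy":0,"wz":0,"dx":0,"dy":0,"dz":1.5,"jaw":0.2},{"wx":0,"wy":0,"wz":0,"dx":0,"dy":0,"dz":1.5,"jaw":0.2},{"wx":0,"wy":0,"wz":0,"dx":0,"dy":0,"dz":0,"jaw":0.2},{"wx":0,"wy":0,"wz":0,"dx":0,"dy":0,"dz":0,"jaw":0.2},{"wx":0,"wy":0,"wz":0,"dx":0,"dy":0,"dz":0,"jaw":0.2},{"wx":0,"wy":0,"wz":0,"dx":0,"dy":0,"dz":0,"jaw":0.2}]'
python3 -m inch '[{"wx":0,"wy":0,"wz":0,"dx":0,"dy":0,"dz":1.5,"jaw":0.2},{"wx":0,"wy":0,"wz":0,"dx":0,"dy":0,"dz":1.5,"jaw":0.2},{"wx":0,"wy":0,"wz":0,"dx":0,"dy":0,"dz":0,"jaw":0.2},{"wx":0,"wy":0,"wz":0,"dx":0,"dy":0,"dz":0,"jaw":0.2},{"wx":0,"wy":0,"wz":0,"dx":0,"dy":0,"dz":0,"jaw":0.2},{"wx":0,"wy":0,"wz":0,"dx":0,"dy":0,"dz":0,"jaw":0.2},{"wx":0,"wy":0,"wz":0,"dx":0,"dy":0,"dz":0,"jaw":0.2},{"wx":0,"wy":0,"wz":0,"dx":0,"dy":0,"dz":0,"jaw":0.2}]'
```

```text
clock: 10.55
eef_pos: [512.6, 77.9, 208.3]
orientation: [3.024, -0.059, 0.811]
wrist_force: [2.9, -0.6, -9.3]
gripper_width: 0.358
gripper_force: 60.0
clock: 11.22
eef_pos: [514.0, 77.9, 206.4]
orientation: [3.023, -0.059, 0.812]
wrist_force: [-7.4, -0.7, 4.4]
gripper_width: 0.357
gripper_force: 60.0
```

It snapped on: first a pull of ~7 N, now a 10 N axial push. Next I drive the stroke.

```bash
python3 -m inch '[{"wx":0,"wy":0,"wz":0,"dx":-0.5,"dy":0,"dz":1.5,"jaw":0.2},{"wx":0,"wy":0,"wz":0,"dx":-0.5,"dy":0,"dz":1.5,"jaw":0.2},{"wx":0,"wy":0,"wz":0,"dx":0,"dy":0,"dz":1.5,"jaw":0.2},{"wx":0,"wy":0,"wz":0,"dx":0,"dy":0,"dz":1,"jaw":0.2},{"wx":0,"wy":0,"wz":0,"dx":0,"dy":0,"dz":0,"jaw":0.2},{"wx":0,"wy":0,"wz":0,"dx":0,"dy":0,"dz":0,"jaw":0.2},{"wx":0,"wy":0,"wz":0,"dx":0,"dy":0,"dz":0,"jaw":0.2},{"wx":0,"wy":0,"wz":0,"dx":0,"dy":0,"dz":0,"jaw":0.2}]'
python3 -m inch '[{"wx":0,"wy":0,"wz":0,"dx":0,"dy":0,"dz":1,"jaw":0.2},{"wx":0,"wy":0,"wz":0,"dx":0,"dy":0,"dz":1,"jaw":0.2},{"wx":0,"wy":0,"wz":0,"dx":0,"dy":0,"dz":1,"jaw":0.2},{"wx":0,"wy":0,"wz":0,"dx":0,"dy":0,"dz":0,"jaw":0.2},{"wx":0,"wy":0,"wz":0,"dx":0,"dy":0,"dz":0,"jaw":0.2},{"wx":0,"wy":0,"wz":0,"dx":0,"dy":0,"dz":0,"jaw":0.2},{"wx":0,"wy":0,"wz":0,"dx":0,"dy":0,"dz":0,"jaw":0.2},{"wx":0,"wy":0,"wz":0,"dx":0,"dy":0,"dz":0,"jaw":0.2}]'
```

```text
clock: 11.88
eef_pos: [516.4, 77.8, 201.8]
orientation: [3.022, -0.059, 0.814]
wrist_force: [-7.8, -1.7, 7.5]
gripper_width: 0.355
gripper_force: 60.0
clock: 12.55
eef_pos: [517.9, 77.8, 199.3]
orientation: [3.022, -0.059, 0.815]
wrist_force: [-9.1, -1.0, 9.1]
gripper_width: 0.358
gripper_force: 60.0
```

```bash
python3 -m inch '[{"wx":0,"wy":0,"wz":0,"dx":0,"dy":0,"dz":1,"jaw":0.2},{"wx":0,"wy":0,"wz":0,"dx":0,"dy":0,"dz":0.5,"jaw":0.2},{"wx":0,"wy":0,"wz":0,"dx":0,"dy":0,"dz":0,"jaw":0.2},{"wx":0,"wy":0,"wz":0,"dx":0,"dy":0,"dz":0,"jaw":0.2},{"wx":0,"wy":0,"wz":0,"dx":0,"dy":0,"dz":0,"jaw":0.2},{"wx":0,"wy":0,"wz":0,"dx":0,"dy":0,"dz":0,"jaw":0.2},{"wx":0,"wy":0,"wz":0,"dx":0,"dy":0,"dz":0,"jaw":0.2},{"wx":0,"wy":0,"wz":0,"dx":0,"dy":0,"dz":0,"jaw":0.2}]'
python3 - <<'E'
from h import *
im=cams.capture("wrist")[:,:,::-1];s=cams.capture("side")[:,:,::-1]
f=lambda im,x,y,W,H:cv2.resize(im[y:y+H,x:x+W],(400,600),interpolation=cv2.INTER_CUBIC)
cv2.imwrite("pics/m6.png",np.hstack([f(im,280,190,100,150),f(s,245,218,50,75)]));print(observe()["wrist_force"],observe()["eef_pos"])
E
```

```text
clock: 13.22
eef_pos: [518.5, 77.8, 198.4]
orientation: [3.022, -0.059, 0.815]
wrist_force: [-14.5, -1.1, 15.7]
gripper_width: 0.363
gripper_force: 60.0
[-16.62973776  -1.75744026  15.86440964] [518.45514655  77.79722165 198.33335056]
```

View pics/m6.png

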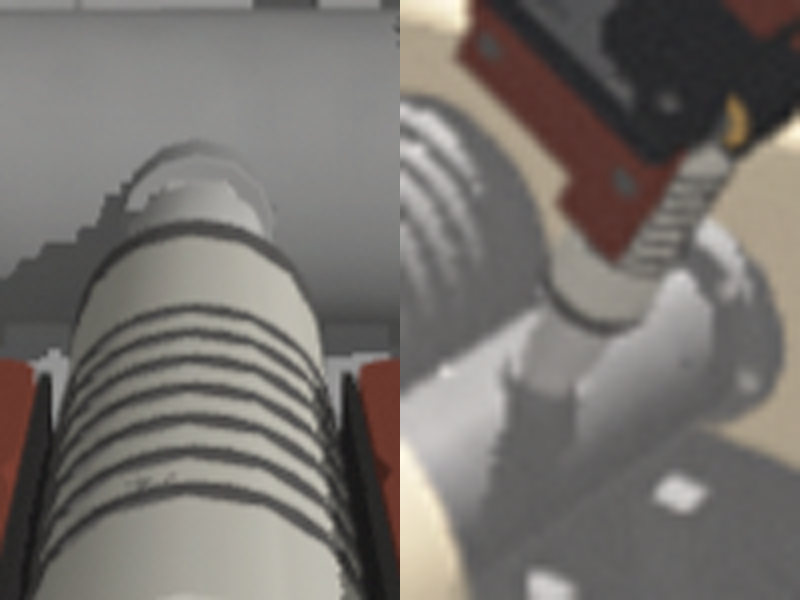

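The force rose steeply to about 24 N, so the stroke is home. In the picture the coupler covers the nipple's head, and coupler and boss share an axis (crop u≈198). I hold.

```bash
Z='[{"wx":0,"wy":0,"wz":0,"dx":0,"dy":0,"dz":0,"jaw":0.2}]'; for i in 1 2 3 4; do python3 -m inch '[{"wx":0,"wy":0,"wz":0,"dx":0,"dy":0,"dz":0,"jaw":0.2},{"wx":0,"wy":0,"wz":0,"dx":0,"dy":0,"dz":0,"jaw":0.2},{"wx":0,"wy":0,"wz":0,"dx":0,"dy":0,"dz":0,"jaw":0.2},{"wx":0,"wy":0,"wz":0,"dx":0,"dy":0,"dz":0,"jaw":0.2},{"wx":0,"wy":0,"wz":0,"dx":0,"dy":0,"dz":0,"jaw":0.2},{"wx":0,"wy":0,"wz":0,"dx":0,"dy":0,"dz":0,"jaw":0.2},{"wx":0,"wy":0,"wz":0,"dx":0,"dy":0,"dz":0,"jaw":0.2},{"wx":0,"wy":0,"wz":0,"dx":0,"dy":0,"dz":0,"jaw":0.2}]' | grep -E 'clock|pos|wrist'; done
```

```text
clock: 13.98
eef_pos: [518.5, 77.8, 198.4]
wrist_force: [-14.9, -2.7, 16.2]
clock: 14.65
eef_pos: [518.5, 77.8, 198.4]
wrist_force: [-14.6, -2.0, 17.1]
clock: 15.32
eef_pos: [518.5, 77.8, 198.4]
wrist_force: [-15.4, -1.7, 15.9]
clock: 15.98
eef_pos: [518.5, 77.8, 198.4]
wrist_force: [-15.3, -1.5, 15.1]
```

```bash
python3 -c "
from station import hand_in
print(hand_in())"
```

```text
the job is handed in; nothing more can be done
None
```

I handed the job in with the gun still gripped and, by the force readings, snapped onto the nipple; the barrel was pressed home (about 24 N axial) and had held steady for about 2.8 s, but no verdict came back.

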